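Rack the hand stamps in mirrored order

ROBOT

A 6-joint arm with a two-finger parallel gripper is mounted at the origin on the work surface. World frame = base frame: x ahead of the robot, y to its left, z up, the work surface at z = 0. Lengths are in m, angles in rad, forces in N, time in s.
With the tool pointing down it reaches from about 0.3 to 0.775 m from the base axis. Payload 14.6 kg.
Tool frame: the origin (TCP) lies midway between the tips of the shut fingers; the grasp point (between the pads) lies 19 mm behind it (grasp_offset is the distance from the TCP to the grasp point, in m); z points along the fingers, y is the line along which they close (so a half turn about z gives the same grasp; the last joint's range is limited). The gripper opens to 94 mm and grips with 3 to 60 N. Pads are 16 mm wide; open, the fingers measure 119 mm over their backs; the gripper's body (75 mm by 177 mm) begins 78 mm behind the grasp point.
Start: joints at [-1.276, 0.3, 1.521, -0, 1.321, -0.067], TCP at [0.195, -0.514, 0.205] pointing down, gripper open.
Joint ranges: [-3.03, 3.03], [-0.79, 2.21], [0.23, 2.52], [-1.04, 4.18], [0, 3.07], [-2.55, 2.55]. Speed limits (rad/s): [2.22, 2.22, 2.57, 3.14, 3.14, 3.14].

INTERFACE

Orientations are given as [roll, pitch, yaw] about the fixed x, y, z axes, in that order (R = Rz(yaw) Ry(pitch) Rx(roll)).
In Python, from station import * gives the robot as it stands. The module is installed in compiled form; this text tells all that it offers.
- The arm moves only by the tool send_rows, never from a script. Its argument "rows" is a list of rows, each an object of numbers: "dx", "dy", "dz": the shift along the tool's x, y, z in mm; "roll": the turn about the tool's z in degrees; "jaw": the closure, from -1 (fully open) to 1 (shut). In form: [{"dx": .., "dy": .., "dz": .., "roll": .., "jaw": ..}, ...]. A call has 1 to 12 rows; each row shifts and turns the commanded pose from where the row before left it, along the tool's axes as they then stand; what a row does not reach is not made up. A row lasts 1/12 s, in which the tool goes at most 41.7 mm and 7.16 degrees, less where a joint would pass 70% of its speed; a pose out of reach is approached as far as the arm can. A call is refused whole if a number of a shift passes 41.7 or a number of a turn 7.16, either way. A call with a gripper value outside its range is refused whole. The fingers move at their own pace and stop on an object; "force" is the grip in N (left out, the last holds). Time passes only in rows, so rows that do not move let the fingers close. It gives the time, the measured TCP pose, the force, the opening and the grip force at its end, in the units of the state.
- get_obs(): the state, without advancing time (a new reading comes with each control period).
- camera(name): name is "side" or "top"; returns a dict with "frame" (420x560x3 uint8, red, green, blue), "z_map" (420x560 float32, m along the optical axis (not along the pixel's ray), 0 where there is no reading), "camera_matrix" (3x3 intrinsics, pixels), "rvec" (rotation vector, rad) and "tvec" (3), from world to camera coordinates, as OpenCV has them. Camera axes: x right, y down, z forward; pixel columns grow to the right and rows downward; lengths in m; the calibration is good to about 2 mm. A picture is of the moment at which its call begins.
- hand_in(): hands the job in; it is judged then, once.
The state is a dict: "time_s": time; "qpos": joint angles; "joint_vel": joint speeds; "tau": joint torques, N m; "ee_pos": TCP position; "eef_rot": TCP orientation; "force": force on the tool from outside, world axes, zero at the start; "moment": the same for the moment, N m; "grip_width": finger opening in m; "grip_force": force on a finger pad.
Only numpy, scipy, OpenCV 4.12 (cv2) and the standard library are available. Lean on these libraries where they do the work, as an engineer would, in place of code of your own. Each camera call takes 0.05 s, during which the arm holds its last target. There are 200 camera calls.

TASK

The four wooden hand stamps standing on the ink pads of the inking board have printed a front cover; for the back cover the row must be mirrored. Move each stamp to the storage rack, one per compartment, in the reverse order: the stamp that starts leftmost on the board goes to the rightmost compartment (both seen from the same side), and so on along the row. Set each down gently, not dropped, without tipping any over, and leave all four released and standing upright, flat on the floors of their compartments.

Things in the scene. Friction and masses are not known exactly. Their poses are not given: they have to be found in the camera images.
- slender (a point): the tallest hand stamp, 106 mm: round foot 44 mm across and 18 mm high, thin neck, and a slim round handle 26 mm across from 58 to 98 mm above the sole (grip it 20 to 25 mm above this point). Pale wood, dark rubber sole, about 130 g. The point is on its axis, half-way up (53 mm above the sole); z is up through the handle.
- mushroom (a point): hand stamp 76 mm tall: square foot 44 x 44 x 22 mm, neck, and a round mushroom knob 38 mm across from 48 to 66 mm above the sole (grip it 19 mm above this point). Pale wood, dark rubber sole, about 140 g. The point is on its axis, half-way up (38 mm above the sole); z is up through the handle.
- bar (a point): hand stamp 68 mm tall: oblong foot 36 (x) x 46 (y) x 22 mm carrying a flat upright grip bar 18 mm thick in x and 44 mm long in y, from 22 to 68 mm above the sole (grip it across its 18 mm, about 12 mm above this point). Pale wood, dark rubber sole, about 140 g. The point is on its axis, half-way up (34 mm above the sole); z is up through the handle.
- stout (a point): the shortest hand stamp, 58 mm: round foot 48 mm across and 16 mm high with a thick round barrel handle 32 mm across from 16 to 58 mm above the sole (grip it about 10 mm above this point). Pale wood, dark rubber sole, about 130 g. The point is on its axis, half-way up (29 mm above the sole); z is up through the handle.
- pad_slender: the black ink pad on which the slender stamp stands at the start: 64 x 64 mm, 10 mm high, fixed on the inking board. All four pads look alike; this one is known by the stamp on it. Origin: centre of its underside; z up.
- pad_mushroom: the black ink pad on which the mushroom stamp stands at the start: 64 x 64 mm, 10 mm high, fixed on the inking board. All four pads look alike; this one is known by the stamp on it. Origin: centre of its underside; z up.
- pad_bar: the black ink pad on which the bar stamp stands at the start: 64 x 64 mm, 10 mm high, fixed on the inking board. All four pads look alike; this one is known by the stamp on it. Origin: centre of its underside; z up.
- pad_stout: the black ink pad on which the stout stamp stands at the start: 64 x 64 mm, 10 mm high, fixed on the inking board. All four pads look alike; this one is known by the stamp on it. Origin: centre of its underside; z up.
- board: the inking board: pale plywood 90 (x) x 390 (y) x 10 mm, fixed; four ink pads in a row along its y, centres at y = -111, -37, +37, +111 mm, x = 0; their tops, on which the stamps stand, are 20 mm above the table. An ink jar (28 mm across, 55 mm tall) stands on its longer end, y = -187 mm. Origin: under the middle of the row, at table height; y roughly to the robot's left.
- rack: the storage rack: brown wooden tray 80 mm deep (x), fixed, nearer or farther than the board; four compartments 68 x 68 mm in a row along its y, centres at y = -111, -37, +37, +111 mm, x = 0; floors 20 mm above the table, walls 6 mm thick and 10 mm higher. A ledge with an eraser at its +y end is no compartment. Origin: under the middle of the row, at table height; y roughly to the robot's left.
There are look-alikes about, which are no part of the job. Leave any turquoise look-alike of the part that bears stout alone. Leave any turquoise look-alike of the part that bears bar alone.

How it is judged:
At the end, for the whole second after the job is handed in: every stamp stands in the compartment that mirrors its starting place on the board (board y -> rack -y), within 17 mm of its centre in rack x and y, sole on the floor (within 4 mm), upright within 7 degrees, released and at rest (((y of pad_slender in the frame of board between -0.131 and -0.091 m and y of slender in the frame of rack between 0.094 and 0.128 m) or (y of pad_slender in the frame of board between -0.057 and -0.017 m and y of slender in the frame of rack between 0.02 and 0.054 m) or (y of pad_slender in the frame of board between 0.017 and 0.057 m and y of slender in the frame of rack between -0.054 and -0.02 m) or (y of pad_slender in the frame of board between 0.091 and 0.131 m and y of slender in the frame of rack between -0.128 and -0.094 m)) and x of slender in the frame of rack between -0.017 and 0.017 m and height (world z) of slender between 0.069 and 0.077 m and angle between each of slender, mushroom, bar, stout's own z axis and vertical below 0.12 rad and linear speed of each of stamp_slender, stamp_mushroom, stamp_bar, stamp_stout below 0.02 m/s and angular speed of each of stamp_slender, stamp_mushroom, stamp_bar, stamp_stout below 0.2 rad/s and ((y of pad_mushroom in the frame of board between -0.131 and -0.091 m and y of mushroom in the frame of rack between 0.094 and 0.128 m) or (y of pad_mushroom in the frame of board between -0.057 and -0.017 m and y of mushroom in the frame of rack between 0.02 and 0.054 m) or (y of pad_mushroom in the frame of board between 0.017 and 0.057 m and y of mushroom in the frame of rack between -0.054 and -0.02 m) or (y of pad_mushroom in the frame of board between 0.091 and 0.131 m and y of mushroom in the frame of rack between -0.128 and -0.094 m)) and x of mushroom in the frame of rack between -0.017 and 0.017 m and height (world z) of mushroom between 0.054 and 0.062 m and ((y of pad_bar in the frame of board between -0.131 and -0.091 m and y of bar in the frame of rack between 0.094 and 0.128 m) or (y of pad_bar in the frame of board between -0.057 and -0.017 m and y of bar in the frame of rack between 0.02 and 0.054 m) or (y of pad_bar in the frame of board between 0.017 and 0.057 m and y of bar in the frame of rack between -0.054 and -0.02 m) or (y of pad_bar in the frame of board between 0.091 and 0.131 m and y of bar in the frame of rack between -0.128 and -0.094 m)) and x of bar in the frame of rack between -0.017 and 0.017 m and height (world z) of bar between 0.05 and 0.058 m and ((y of pad_stout in the frame of board between -0.131 and -0.091 m and y of stout in the frame of rack between 0.094 and 0.128 m) or (y of pad_stout in the frame of board between -0.057 and -0.017 m and y of stout in the frame of rack between 0.02 and 0.054 m) or (y of pad_stout in the frame of board between 0.017 and 0.057 m and y of stout in the frame of rack between -0.054 and -0.02 m) or (y of pad_stout in the frame of board between 0.091 and 0.131 m and y of stout in the frame of rack between -0.128 and -0.094 m)) and x of stout in the frame of rack between -0.017 and 0.017 m and height (world z) of stout between 0.045 and 0.053 m); the robot touches nothing.
It fails at once if a stamp is let go of in the air (sole more than 25 mm above where it stands) ((height (world z) of slender above 0.098 m and contact force between the fingers and stamp_slender below 0.02 N) or (height (world z) of mushroom above 0.083 m and contact force between the fingers and stamp_mushroom below 0.02 N) or (height (world z) of bar above 0.079 m and contact force between the fingers and stamp_bar below 0.02 N) or (height (world z) of stout above 0.074 m and contact force between the fingers and stamp_stout below 0.02 N)).
It fails at once if a stamp is tipped over (more than about 50 degrees) (angle between any of slender, mushroom, bar, stout's own z axis and vertical above 0.9 rad).
It also fails if it takes over 120 s, if anything falls off the work surface, if the arm or the gripper's body presses on something with over 40 N, if the wrist force passes 120 N, or if a joint passes its speed limit or range.

## Working session

There is one attempt and no reset: what is moved stays moved. The work goes in short steps, Python scripts to look and compute and a tool call to move; the robot and the scene stay as the last step left them, time stands still between calls to the robot, and variables do not carry over. Pictures are saved under pics/ and viewed, at most 14 in all, crops included, and the job is handed in when it is done.

Besides the shell and the picture viewer there is one more tool, called after "Call:" by a JSON object that holds its "api" and its "payload", one argument or row to a line. send_rows: Moves the arm, as the interface text tells. Its arguments: {"type":"object","properties":{"rows":{"type":"array"},"force":{"type":"number"}},"required":["rows"]}

```bash
mkdir -p pics; cat > h.py <<'E'
from station import *
import numpy as np, cv2
def cam(n):
    c=camera(n); R,_=cv2.Rodrigues(np.array(c["rvec"],float)); c["R"]=R; c["t"]=np.array(c["tvec"],float).reshape(3)
    K=np.array(c["camera_matrix"]); z=c["z_map"]; v,u=np.mgrid[:z.shape[0],:z.shape[1]]
    p=np.stack([(u-K[0,2])/K[0,0]*z,(v-K[1,2])/K[1,1]*z,z],-1)
    c["xyz"]=(p-c["t"])@R; c["xyz"][z==0]=np.nan
    return c
E
python3 - <<'E'
from h import *
for n in("top","side"):
    c=cam(n); cv2.imwrite(f"pics/{n}0.png",c["frame"][:,:,::-1]); np.savez(f"{n}0.npz",xyz=c["xyz"],f=c["frame"])
    print(n,-c["R"].T@c["t"],c["camera_matrix"])
print(get_obs())
E
```

```text
top [0.48695619 0.06639441 1.05966378] [[488.38524639   0.         288.13355905]
 [  0.         488.38524639 210.31694961]
 [  0.           0.           1.        ]]
side [ 0.48460775 -0.56351369  0.60091234] [[412.98582694   0.         279.36707658]
 [  0.         412.98582694 211.93746022]
 [  0.           0.           1.        ]]
{'time_s': 0.1, 'qpos': array([-1.27555962e+00,  3.00406036e-01,  1.52153100e+00,  7.61473183e-06,
        1.32070991e+00, -6.65903003e-02]), 'joint_vel': array([-0.00090157, -0.00173477, -0.00239066,  0.00096772, -0.00022074,
       -0.00104758]), 'tau': array([ 5.52449983e-04, -5.32644761e+01, -3.53288734e+01,  7.09023373e-02,
        2.35253636e-02, -5.58266095e-05]), 'ee_pos': array([ 0.19462402, -0.51415327,  0.20494321]), 'eef_rot': array([-3.14054118e+00, -7.75135446e-05,  3.61825077e-01]), 'force': array([ 0.45027919, -0.03590332, -0.71968258]), 'moment': array([ 0.00367987, -0.00721574, -0.0570913 ]), 'grip_force': 0.0, 'grip_width': 0.09390404197016061}
```

View pics/top0.png

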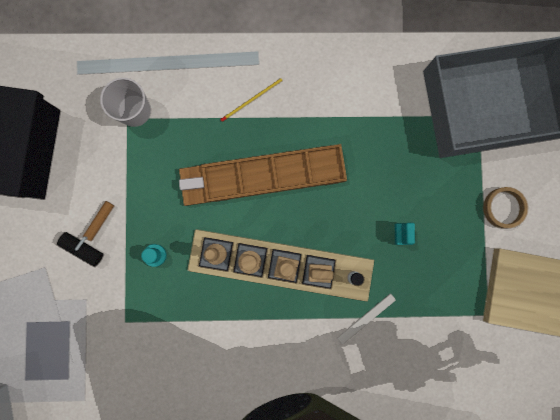

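View pics/side0.png

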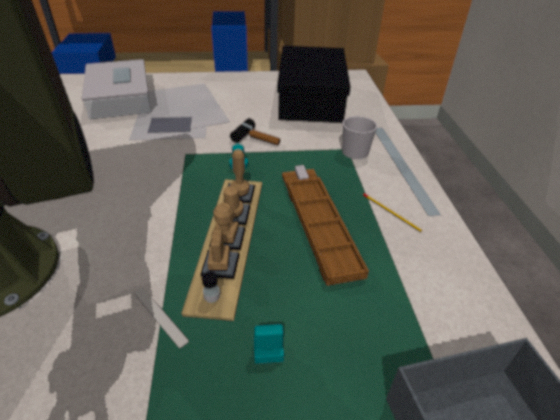

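The top view shows the board with stamps at about (213,252), (250,262), (287,267) and (320,272). The jar is at (357,279) and the rack compartments are at (221,181), (256,175), (290,168) and (326,163). The turquoise look-alikes at (152,255) and (405,233) stay where they are. Next I'll measure and take an enlarged crop.

```bash
python3 - <<'E'
from h import *
d=np.load("top0.npz"); X=d["xyz"]; f=d["f"]
cv2.imwrite("pics/crop0.png",cv2.resize(f[140:310,165:390][:,:,::-1],None,fx=3.4,fy=3.4,interpolation=cv2.INTER_CUBIC))
s=X[225:305,175:380]; fr=f[225:305,175:380].astype(int)
# stamps' tops
m=((s[...,2]>.045)).astype(np.uint8)
n,l,st,ce=cv2.connectedComponentsWithStats(m)
for i in range(1,n):
    if st[i,4]<15: continue
    p=s[l==i]; zt=np.percentile(p[:,2],95); q=p[p[:,2]>zt-.012]
    r=cv2.minAreaRect((q[:,:2]*1000).astype(np.float32))
    print("stamp",ce[i]+[175,225],st[i,4],"ztop",zt.round(4),"mean",q.mean(0).round(4),"rect",np.round(r[0],1),np.round(r[1],1),r[2])
def lin(m,name,box):
    x0,x1,y0,y1=box
    p=X[y0:y1,x0:x1][m]; r=cv2.minAreaRect((p[:,:2]*1000).astype(np.float32)); print(name,len(p),np.round(r[0],1),np.round(r[1],1),round(r[2],2),"box",cv2.boxPoints(r).round(1).tolist(),"z",np.nanpercentile(p[:,2],[5,50,95]).round(3))
hsv=cv2.cvtColor(f,cv2.COLOR_RGB2HSV)
def big(m):
    m=cv2.morphologyEx(m.astype(np.uint8),cv2.MORPH_OPEN,np.ones((3,3)))
    n,l,st,_=cv2.connectedComponentsWithStats(m); i=1+np.argmax(st[1:,4]); return l==i
for name,box in(("board",(175,385,222,308)),("rack",(165,360,135,215))):
    x0,x1,y0,y1=box; h=hsv[y0:y1,x0:x1]; z=X[y0:y1,x0:x1,2]
    m=(h[...,0]<28)&(h[...,1]>50)&(h[...,2]>50)
    m=m&((z<.016) if name=="board" else (z<.05))
    lin(big(m),name,box)
x0,x1,y0,y1=165,360,135,215
z=X[y0:y1,x0:x1,2]; lin(big((z>.024)&(z<.045)),"rackwalls",(165,360,135,215))
E
```

```text
stamp [211.8079096 254.0960452] 177 ztop 0.1268 mean [0.4765 0.1914 0.1232] rect [476.5 192. ] [24.1 24.5] 73.81399536132812
stamp [248.73300971 262.36893204] 206 ztop 0.0803 mean [0.4586 0.1215 0.0772] rect [458.4 121.8] [30.1 30.1] 88.2960433959961
stamp [286.63380282 269.08098592] 284 ztop 0.0977 mean [0.4447 0.046  0.093 ] rect [444.8  46.1] [33.7 35.5] 89.19830322265625
stamp [321.45982143 273.97767857] 224 ztop 0.0898 mean [ 0.4332 -0.0244  0.0865] rect [432.7 -24.6] [44.2 17.9] 87.53608703613281
stamp [357.24305556 278.95138889] 144 ztop 0.0673 mean [ 0.4212 -0.0981  0.0638] rect [421.3 -98.6] [26.1 24.6] 87.689208984375
board 3799 [450.5  57.1] [391.9  89.6] 79.51 box [[370.79998779296875, -127.4000015258789], [458.8999938964844, -143.6999969482422], [530.2000122070312, 241.60000610351562], [442.1000061035156, 257.8999938964844]] z [0.006 0.009 0.013]
rack 6023 [646.9  95.3] [ 87.6 354.9] 7.94 box [[579.0, 265.0], [628.0999755859375, -86.5], [714.7999877929688, -74.4000015258789], [665.7000122070312, 277.1000061035156]] z [0.016 0.02  0.031]
rackwalls 822 [632.8 172.5] [ 80.7 191.5] 7.79 box [[579.7999877929688, 261.8999938964844], [605.7999877929688, 72.19999694824219], [685.7000122070312, 83.0999984741211], [659.7999877929688, 272.79998779296875]] z [0.026 0.031 0.035]
```

View pics/crop0.png

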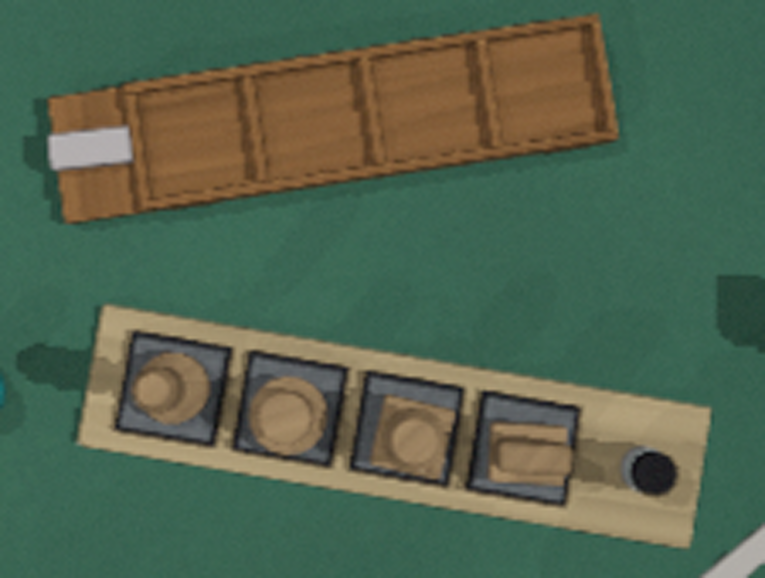

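Left to right on the board: slender (top z 0.127), stout (0.080), mushroom (0.098) and bar (0.090, bar-shaped). These heights match the description within 2 mm. I'll fit the rack's wall grid now and write the step calculator.

```bash
cat > go.py <<'E'
from h import *
import sys
# usage: go.py x y z yawdeg -> shift in present tool axes (mm), shift in axes after turn, roll (deg)
x,y,z,yd=map(float,sys.argv[1:]); o=get_obs(); p=np.array(o["ee_pos"]); yaw=o["eef_rot"][2]
d=(np.array([x,y,z])-p)*1000
def t(a): return np.round([d[0]*np.cos(a)+d[1]*np.sin(a), d[0]*np.sin(a)-d[1]*np.cos(a), -d[2]],1)
print("now",t(yaw),"after turn",t(np.radians(yd)),"roll",round(np.degrees(yaw)-yd,2),"t",o["time_s"])
E
python3 - <<'E'
from h import *
from scipy.optimize import least_squares
d=np.load("top0.npz"); X=d["xyz"][135:215,185:360].reshape(-1,3)
p=X[(X[:,2]>.027)&(X[:,2]<.036)][:,:2]*1000
def res(q):
    c,s=np.cos(q[2]),np.sin(q[2]); l=(p-q[:2])@np.array([[c,-s],[s,c]])
    a=np.min(np.abs(l[:,1:2]-np.array([-148,-74,0,74,148])),1)+np.maximum(abs(l[:,0])-40,0)
    b=abs(abs(l[:,0])-37)+np.maximum(abs(l[:,1])-151,0)
    return np.maximum(np.minimum(a,b)-2,0)
best=min((least_squares(res,[650+i,85+j,.137],loss="soft_l1",f_scale=3,x_scale=[1,1,.02]) for i in(-8,0,8) for j in(-12,-5,0,5,12)),key=lambda r:r.cost)
q=best.x; print(len(p),q,best.cost,np.mean(best.fun>2),np.degrees(q[2]))
for y in(-111,-37,37,111): print(y,(q[:2]+y*np.array([-np.sin(q[2]),np.cos(q[2])])).round(1))
E
python3 go.py .4765 .192 .19 79.5
```

```text
1364 [6.46525194e+02 7.15685158e+01 1.38170159e-01] 9229.792798797323 0.2404692082111437 7.916566985957685
-111 [661.8 -38.4]
-37 [651.6  34.9]
37 [641.4 108.2]
111 [631.2 181.5]
now [ 513.6 -560.7   14.9] after turn [745.7 148.5  14.9] roll -58.77 t 0.1
```

```bash
python3 - <<'E'
from h import *
X=np.load("top0.npz")["xyz"]
for u,v in((221,182),(256,175),(290,169),(326,166)): print(u,v,np.nanmedian(X[v-3:v+4,u-3:u+4],(0,1)).round(4))
E
```

```text
221 182 [0.629  0.1819 0.0197]
256 175 [0.6432 0.1072 0.0196]
290 169 [0.6551 0.0341 0.0202]
326 166 [ 0.6612 -0.0435  0.0193]
```

Call:
{"api": "send_rows", "payload": {
  "rows": [
    {"roll": -7},
    {"roll": -7},
    {"roll": -7},
    {"roll": -7},
    {"roll": -7},
    {"roll": -7},
    {"roll": -7},
    {"roll": -7},
    {"roll": -2.8},
    {"jaw": -1}
  ]
}}

```text
invalid input at $.rows[0]: expected keys dx, dy, dz, roll, jaw
```

Call:
{"api": "send_rows", "payload": {
  "rows": [
    {"dx": 0,"dy": 0,"dz": 0,"roll": -7,"jaw": -1},
    {"dx": 0,"dy": 0,"dz": 0,"roll": -7,"jaw": -1},
    {"dx": 0,"dy": 0,"dz": 0,"roll": -7,"jaw": -1},
    {"dx": 0,"dy": 0,"dz": 0,"roll": -7,"jaw": -1},
    {"dx": 0,"dy": 0,"dz": 0,"roll": -7,"jaw": -1},
    {"dx": 0,"dy": 0,"dz": 0,"roll": -7,"jaw": -1},
    {"dx": 0,"dy": 0,"dz": 0,"roll": -7,"jaw": -1},
    {"dx": 0,"dy": 0,"dz": 0,"roll": -7,"jaw": -1},
    {"dx": 0,"dy": 0,"dz": 0,"roll": -2.8,"jaw": -1},
    {"dx": 0,"dy": 0,"dz": 0,"roll": 0,"jaw": -1}
  ]
}}

```text
time_s: 0.93
ee_pos: [0.1946, -0.5143, 0.2051]
eef_rot: [-3.141, -0.001, 1.39]
force: [-0.0, -0.8, 0.3]
grip_width: 0.094
grip_force: 0.0
```

Call:
{"api": "send_rows", "payload": {
  "rows": [
    {"dx": 30,"dy": 6,"dz": 0,"roll": 0,"jaw": -1},
    {"dx": 30,"dy": 6,"dz": 0,"roll": 0,"jaw": -1},
    {"dx": 30,"dy": 6,"dz": 0,"roll": 0,"jaw": -1},
    {"dx": 30,"dy": 6,"dz": 0,"roll": 0,"jaw": -1},
    {"dx": 30,"dy": 6,"dz": 0,"roll": 0,"jaw": -1},
    {"dx": 30,"dy": 6,"dz": 0,"roll": 0,"jaw": -1},
    {"dx": 30,"dy": 6,"dz": 0,"roll": 0,"jaw": -1},
    {"dx": 30,"dy": 6,"dz": 0,"roll": 0,"jaw": -1},
    {"dx": 30,"dy": 6,"dz": 0,"roll": 0,"jaw": -1},
    {"dx": 30,"dy": 6,"dz": 0,"roll": 0,"jaw": -1},
    {"dx": 30,"dy": 6,"dz": 0,"roll": 0,"jaw": -1},
    {"dx": 30,"dy": 6,"dz": 0,"roll": 0,"jaw": -1}
  ]
}}

```text
time_s: 1.93
ee_pos: [0.331, -0.172, 0.2055]
eef_rot: [3.141, 0.0, 1.385]
force: [1.0, -0.6, -0.5]
grip_width: 0.0947
grip_force: 0.0
```

Call:
{"api": "send_rows", "payload": {
  "rows": [
    {"dx": 30,"dy": 6,"dz": 0,"roll": 0,"jaw": -1},
    {"dx": 30,"dy": 6,"dz": 0,"roll": 0,"jaw": -1},
    {"dx": 30,"dy": 6,"dz": 0,"roll": 0,"jaw": -1},
    {"dx": 30,"dy": 6,"dz": 0,"roll": 0,"jaw": -1},
    {"dx": 30,"dy": 6,"dz": 0,"roll": 0,"jaw": -1},
    {"dx": 30,"dy": 6,"dz": 0,"roll": 0,"jaw": -1},
    {"dx": 30,"dy": 6,"dz": 0,"roll": 0,"jaw": -1},
    {"dx": 30,"dy": 6,"dz": 0,"roll": 0,"jaw": -1},
    {"dx": 30,"dy": 6,"dz": 0,"roll": 0,"jaw": -1},
    {"dx": 30,"dy": 6,"dz": 0,"roll": 0,"jaw": -1},
    {"dx": 30,"dy": 6,"dz": 0,"roll": 0,"jaw": -1},
    {"dx": 0,"dy": 0,"dz": 0,"roll": 0,"jaw": -1}
  ]
}}

```text
time_s: 2.93
ee_pos: [0.4566, 0.1425, 0.205]
eef_rot: [-3.141, -0.0, 1.388]
force: [-0.9, -0.6, -0.4]
grip_width: 0.0939
grip_force: 0.0
```

```bash
python3 go.py .4765 .192 .19 79.5; python3 go.py .4765 .192 .076 79.5
```

```text
now [52.3 10.6 15. ] after turn [52.3 10.6 15. ] roll 0.04 t 2.9333
now [ 52.3  10.6 129. ] after turn [ 52.3  10.6 129. ] roll 0.04 t 2.9333
```

Call:
{"api": "send_rows", "payload": {
  "rows": [
    {"dx": 20,"dy": 5,"dz": 0,"roll": 0,"jaw": -1},
    {"dx": 20,"dy": 5,"dz": 0,"roll": 0,"jaw": -1},
    {"dx": 12.3,"dy": 0.6,"dz": 0,"roll": 0,"jaw": -1},
    {"dx": 0,"dy": 0,"dz": 0,"roll": 0,"jaw": -1},
    {"dx": 0,"dy": 0,"dz": 20,"roll": 0,"jaw": -1},
    {"dx": 0,"dy": 0,"dz": 20,"roll": 0,"jaw": -1},
    {"dx": 0,"dy": 0,"dz": 20,"roll": 0,"jaw": -1},
    {"dx": 0,"dy": 0,"dz": 20,"roll": 0,"jaw": -1},
    {"dx": 0,"dy": 0,"dz": 20,"roll": 0,"jaw": -1},
    {"dx": 0,"dy": 0,"dz": 20,"roll": 0,"jaw": -1},
    {"dx": 0,"dy": 0,"dz": 9,"roll": 0,"jaw": -1},
    {"dx": 0,"dy": 0,"dz": 0,"roll": 0,"jaw": -1}
  ]
}}

```text
time_s: 3.93
ee_pos: [0.4746, 0.1876, 0.0749]
eef_rot: [-3.139, 0.002, 1.387]
force: [-1.3, 0.8, -0.0]
grip_width: 0.0939
grip_force: 0.0
```

Call:
{"api": "send_rows", "payload": {
  "rows": [
    {"dx": 0,"dy": 0,"dz": 0,"roll": 0,"jaw": -0.4},
    {"dx": 0,"dy": 0,"dz": 0,"roll": 0,"jaw": -0.2},
    {"dx": 0,"dy": 0,"dz": 0,"roll": 0,"jaw": 0},
    {"dx": 0,"dy": 0,"dz": 0,"roll": 0,"jaw": 0.2},
    {"dx": 0,"dy": 0,"dz": 0,"roll": 0,"jaw": 0.3},
    {"dx": 0,"dy": 0,"dz": 0,"roll": 0,"jaw": 0.4},
    {"dx": 0,"dy": 0,"dz": 0,"roll": 0,"jaw": 0.6},
    {"dx": 0,"dy": 0,"dz": 0,"roll": 0,"jaw": 1},
    {"dx": 0,"dy": 0,"dz": 0,"roll": 0,"jaw": 1},
    {"dx": 0,"dy": 0,"dz": 0,"roll": 0,"jaw": 1},
    {"dx": 0,"dy": 0,"dz": 0,"roll": 0,"jaw": 1},
    {"dx": 0,"dy": 0,"dz": 0,"roll": 0,"jaw": 1}
  ],
  "force": 20
}}

```text
time_s: 4.93
ee_pos: [0.4756, 0.1885, 0.0764]
eef_rot: [-3.141, 0.0, 1.388]
force: [0.1, -0.3, -0.2]
grip_width: 0.0257
grip_force: 20.0
```

```bash
python3 - <<'E'
from h import *
c=cam("side"); f=c["frame"]
cv2.imwrite("pics/s1.png",cv2.resize(f[100:320,140:400][:,:,::-1],None,fx=2.5,fy=2.5))
E
python3 go.py .4765 .192 .166 79.5
```

```text
now [  3.6   0.2 -89.6] after turn [  3.6   0.2 -89.6] roll 0.03 t 4.9833
```

View pics/s1.png

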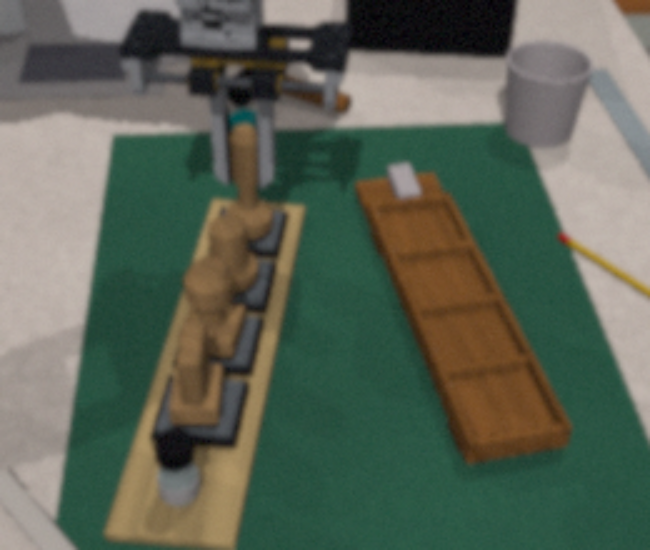

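The slender is gripped: opening 25.7 mm, force 20 N. Now I'll lift and turn.

Call:
{"api": "send_rows", "payload": {
  "rows": [
    {"dx": 0,"dy": 0,"dz": -10,"roll": 0,"jaw": 1},
    {"dx": 0,"dy": 0,"dz": -16,"roll": 0,"jaw": 1},
    {"dx": 0,"dy": 0,"dz": -16,"roll": 0,"jaw": 1},
    {"dx": 0,"dy": 0,"dz": -16,"roll": 0,"jaw": 1},
    {"dx": 0,"dy": 0,"dz": -16,"roll": 0,"jaw": 1},
    {"dx": 0,"dy": 0,"dz": -16,"roll": 0,"jaw": 1},
    {"dx": 0,"dy": 0,"dz": -10,"roll": 0,"jaw": 1},
    {"dx": 0,"dy": 0,"dz": 0,"roll": -5,"jaw": 1},
    {"dx": 0,"dy": 0,"dz": 0,"roll": -5,"jaw": 1},
    {"dx": 0,"dy": 0,"dz": 0,"roll": -5,"jaw": 1},
    {"dx": 0,"dy": 0,"dz": 0,"roll": -3.4,"jaw": 1},
    {"dx": 0,"dy": 0,"dz": 0,"roll": 0,"jaw": 1}
  ]
}}

```text
time_s: 5.98
ee_pos: [0.4756, 0.1885, 0.1767]
eef_rot: [-3.142, 0.0, 1.712]
force: [-0.3, -0.2, -1.8]
grip_width: 0.0256
grip_force: 20.0
```

```bash
python3 go.py .6622 -.042 .176 97.9
```

```text
now [-254.5  152.3    0.7] after turn [-254.   153.1    0.7] roll 0.19 t 5.9833
```

Call:
{"api": "send_rows", "payload": {
  "rows": [
    {"dx": -10,"dy": 6,"dz": 0,"roll": 0,"jaw": 1},
    {"dx": -25,"dy": 15,"dz": 0,"roll": 0,"jaw": 1},
    {"dx": -25,"dy": 15,"dz": 0,"roll": 0,"jaw": 1},
    {"dx": -25,"dy": 15,"dz": 0,"roll": 0,"jaw": 1},
    {"dx": -25,"dy": 15,"dz": 0,"roll": 0,"jaw": 1},
    {"dx": -25,"dy": 15,"dz": 0,"roll": 0,"jaw": 1},
    {"dx": -25,"dy": 15,"dz": 0,"roll": 0,"jaw": 1},
    {"dx": -25,"dy": 15,"dz": 0,"roll": 0,"jaw": 1},
    {"dx": -25,"dy": 15,"dz": 0,"roll": 0,"jaw": 1},
    {"dx": -25,"dy": 15,"dz": 0,"roll": 0,"jaw": 1},
    {"dx": -19,"dy": 12,"dz": 0,"roll": 0,"jaw": 1},
    {"dx": 0,"dy": 0,"dz": 0,"roll": 0,"jaw": 1}
  ]
}}

```text
time_s: 6.98
ee_pos: [0.6637, -0.0462, 0.1756]
eef_rot: [-3.141, 0.001, 1.704]
force: [0.7, -0.3, -1.2]
grip_width: 0.0259
grip_force: 20.0
```

```bash
python3 go.py .6622 -.042 .077 97.9
```

```text
now [ 4.4 -1.  98.6] after turn [ 4.4 -0.9 98.6] roll -0.29 t 6.9833
```

Call:
{"api": "send_rows", "payload": {
  "rows": [
    {"dx": 4.4,"dy": -1,"dz": 5,"roll": 0,"jaw": 1},
    {"dx": 0,"dy": 0,"dz": 12,"roll": 0,"jaw": 1},
    {"dx": 0,"dy": 0,"dz": 12,"roll": 0,"jaw": 1},
    {"dx": 0,"dy": 0,"dz": 12,"roll": 0,"jaw": 1},
    {"dx": 0,"dy": 0,"dz": 12,"roll": 0,"jaw": 1},
    {"dx": 0,"dy": 0,"dz": 12,"roll": 0,"jaw": 1},
    {"dx": 0,"dy": 0,"dz": 12,"roll": 0,"jaw": 1},
    {"dx": 0,"dy": 0,"dz": 8,"roll": 0,"jaw": 1},
    {"dx": 0,"dy": 0,"dz": 5,"roll": 0,"jaw": 1},
    {"dx": 0,"dy": 0,"dz": 3,"roll": 0,"jaw": 1},
    {"dx": 0,"dy": 0,"dz": 2,"roll": 0,"jaw": 1},
    {"dx": 0,"dy": 0,"dz": 0,"roll": 0,"jaw": 1}
  ]
}}

```text
time_s: 7.98
ee_pos: [0.6608, -0.0377, 0.0814]
eef_rot: [3.141, 0.0, 1.709]
force: [0.3, -0.0, -1.4]
grip_width: 0.0258
grip_force: 20.0
```

```bash
python3 - <<'E'
from h import *
c=cam("side"); f=c["frame"]
cv2.imwrite("pics/s2.png",cv2.resize(f[100:320,140:400][:,:,::-1],None,fx=2.5,fy=2.5))
E
python3 go.py .6622 -.042 .0765 97.9
```

```text
now [-4.4  0.7  5.3] after turn [-4.4  0.7  5.3] roll 0.03 t 8.0333
```

View pics/s2.png

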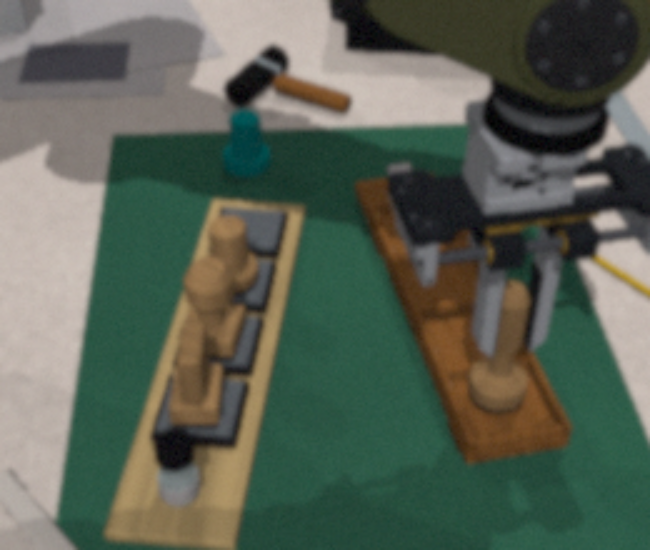

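The slender hangs over the rightmost compartment at (497,385) in the crop, clear of the walls. I'll correct by 4 mm and lower it.

Call:
{"api": "send_rows", "payload": {
  "rows": [
    {"dx": -4.4,"dy": 0.7,"dz": 0,"roll": 0,"jaw": 1},
    {"dx": 0,"dy": 0,"dz": 1.5,"roll": 0,"jaw": 1},
    {"dx": 0,"dy": 0,"dz": 1,"roll": 0,"jaw": 1},
    {"dx": 0,"dy": 0,"dz": 1,"roll": 0,"jaw": 1},
    {"dx": 0,"dy": 0,"dz": 1,"roll": 0,"jaw": 1},
    {"dx": 0,"dy": 0,"dz": 0.5,"roll": 0,"jaw": 1},
    {"dx": 0,"dy": 0,"dz": 0,"roll": 0,"jaw": 1}
  ]
}}

```text
time_s: 8.62
ee_pos: [0.662, -0.0419, 0.0764]
eef_rot: [-3.142, -0.0, 1.709]
force: [0.4, 0.3, -1.1]
grip_width: 0.0256
grip_force: 20.0
```

Call:
{"api": "send_rows", "payload": {
  "rows": [
    {"dx": 0,"dy": 0,"dz": 0.5,"roll": 0,"jaw": 1},
    {"dx": 0,"dy": 0,"dz": 0.5,"roll": 0,"jaw": 1},
    {"dx": 0,"dy": 0,"dz": 0,"roll": 0,"jaw": 1}
  ]
}}

```text
time_s: 8.87
ee_pos: [0.6622, -0.0419, 0.0764]
eef_rot: [3.141, 0.0, 1.709]
force: [-2.3, 0.4, 6.3]
grip_width: 0.0255
grip_force: 20.0
```

Floor contact is at 6 N. I'll release and rise.

Call:
{"api": "send_rows", "payload": {
  "rows": [
    {"dx": 0,"dy": 0,"dz": 0,"roll": 0,"jaw": 0.4},
    {"dx": 0,"dy": 0,"dz": 0,"roll": 0,"jaw": 0.2},
    {"dx": 0,"dy": 0,"dz": 0,"roll": 0,"jaw": -0.2},
    {"dx": 0,"dy": 0,"dz": 0,"roll": 0,"jaw": -1},
    {"dx": 0,"dy": 0,"dz": 0,"roll": 0,"jaw": -1},
    {"dx": 0,"dy": 0,"dz": 0,"roll": 0,"jaw": -1},
    {"dx": 0,"dy": 0,"dz": -10,"roll": 0,"jaw": -1},
    {"dx": 0,"dy": 0,"dz": -20,"roll": 0,"jaw": -1},
    {"dx": 0,"dy": 0,"dz": -20,"roll": 0,"jaw": -1},
    {"dx": 0,"dy": 0,"dz": -20,"roll": 0,"jaw": -1},
    {"dx": 0,"dy": 0,"dz": -10,"roll": 0,"jaw": -1},
    {"dx": 0,"dy": 0,"dz": 0,"roll": 0,"jaw": -1}
  ]
}}

```text
time_s: 9.87
ee_pos: [0.6629, -0.0421, 0.1585]
eef_rot: [3.137, 0.001, 1.709]
force: [-0.2, 0.8, 1.4]
grip_width: 0.0932
grip_force: 0.0
```

Call:
{"api": "send_rows", "payload": {
  "rows": [
    {"dx": 0,"dy": 0,"dz": 0,"roll": 6,"jaw": -1},
    {"dx": 0,"dy": 0,"dz": 0,"roll": 6,"jaw": -1},
    {"dx": 0,"dy": 0,"dz": 0,"roll": 6.4,"jaw": -1},
    {"dx": 0,"dy": 0,"dz": 0,"roll": 0,"jaw": -1}
  ]
}}

```text
time_s: 10.2
ee_pos: [0.6616, -0.0419, 0.1542]
eef_rot: [-3.14, 0.0, 1.383]
force: [-0.3, 0.2, -0.5]
grip_width: 0.0936
grip_force: 0.0
```

```bash
python3 go.py .4584 .1218 .150 79.5
```

```text
now [ 122.8 -230.2    4.2] after turn [ 123.9 -229.6    4.2] roll -0.27 t 10.2
```

Call:
{"api": "send_rows", "payload": {
  "rows": [
    {"dx": 13,"dy": -24,"dz": 0,"roll": 0,"jaw": -1},
    {"dx": 13,"dy": -24,"dz": 0,"roll": 0,"jaw": -1},
    {"dx": 13,"dy": -24,"dz": 0,"roll": 0,"jaw": -1},
    {"dx": 13,"dy": -24,"dz": 0,"roll": 0,"jaw": -1},
    {"dx": 13,"dy": -24,"dz": 0,"roll": 0,"jaw": -1},
    {"dx": 13,"dy": -24,"dz": 0,"roll": 0,"jaw": -1},
    {"dx": 13,"dy": -24,"dz": 0,"roll": 0,"jaw": -1},
    {"dx": 13,"dy": -24,"dz": 0,"roll": 0,"jaw": -1},
    {"dx": 13,"dy": -24,"dz": 0,"roll": 0,"jaw": -1},
    {"dx": 6,"dy": -13.5,"dz": 0,"roll": 0,"jaw": -1},
    {"dx": 0,"dy": 0,"dz": 0,"roll": 0,"jaw": -1},
    {"dx": 0,"dy": 0,"dz": 0,"roll": 0,"jaw": -1}
  ]
}}

```text
time_s: 11.2
ee_pos: [0.4586, 0.1208, 0.1553]
eef_rot: [3.141, 0.0, 1.392]
force: [0.9, 0.2, -0.1]
grip_width: 0.0937
grip_force: 0.0
```

```bash
python3 go.py .4584 .1218 .040 79.5
```

```text
now [  0.9  -0.4 115.3] after turn [  0.9  -0.4 115.3] roll 0.24 t 11.2
```

Call:
{"api": "send_rows", "payload": {
  "rows": [
    {"dx": 1,"dy": 0,"dz": 15,"roll": 0,"jaw": -1},
    {"dx": 0,"dy": 0,"dz": 20,"roll": 0,"jaw": -1},
    {"dx": 0,"dy": 0,"dz": 20,"roll": 0,"jaw": -1},
    {"dx": 0,"dy": 0,"dz": 20,"roll": 0,"jaw": -1},
    {"dx": 0,"dy": 0,"dz": 20,"roll": 0,"jaw": -1},
    {"dx": 0,"dy": 0,"dz": 14,"roll": 0,"jaw": -1},
    {"dx": 0,"dy": 0,"dz": 6,"roll": 0,"jaw": -1},
    {"dx": 0,"dy": 0,"dz": 0,"roll": 0,"jaw": -1},
    {"dx": 0,"dy": 0,"dz": 0,"roll": 0,"jaw": -1}
  ]
}}

```text
time_s: 11.95
ee_pos: [0.4594, 0.1213, 0.0407]
eef_rot: [3.142, 0.0, 1.388]
force: [-0.7, -0.0, 0.1]
grip_width: 0.0939
grip_force: 0.0
```

Call:
{"api": "send_rows", "payload": {
  "rows": [
    {"dx": 0,"dy": 0,"dz": 0,"roll": 0,"jaw": -0.4},
    {"dx": 0,"dy": 0,"dz": 0,"roll": 0,"jaw": -0.2},
    {"dx": 0,"dy": 0,"dz": 0,"roll": 0,"jaw": 0},
    {"dx": 0,"dy": 0,"dz": 0,"roll": 0,"jaw": 0.2},
    {"dx": 0,"dy": 0,"dz": 0,"roll": 0,"jaw": 0.3},
    {"dx": 0,"dy": 0,"dz": 0,"roll": 0,"jaw": 0.4},
    {"dx": 0,"dy": 0,"dz": 0,"roll": 0,"jaw": 0.6},
    {"dx": 0,"dy": 0,"dz": 0,"roll": 0,"jaw": 1},
    {"dx": 0,"dy": 0,"dz": 0,"roll": 0,"jaw": 1},
    {"dx": 0,"dy": 0,"dz": 0,"roll": 0,"jaw": 1},
    {"dx": 0,"dy": 0,"dz": 0,"roll": 0,"jaw": 1}
  ],
  "force": 20
}}

```text
time_s: 12.87
ee_pos: [0.4589, 0.1217, 0.0405]
eef_rot: [3.142, -0.0, 1.388]
force: [0.3, 0.1, 0.0]
grip_width: 0.0316
grip_force: 20.0
```

```bash
python3 - <<'E'
from h import *
c=cam("side"); f=c["frame"]
cv2.imwrite("pics/s3.png",cv2.resize(f[100:320,140:400][:,:,::-1],None,fx=2.5,fy=2.5))
E
python3 go.py .4584 .1218 .040 79.5
```

```text
now [ 0.  -0.4  0.4] after turn [ 0.  -0.4  0.4] roll 0.03 t 12.9167
```

View pics/s3.png

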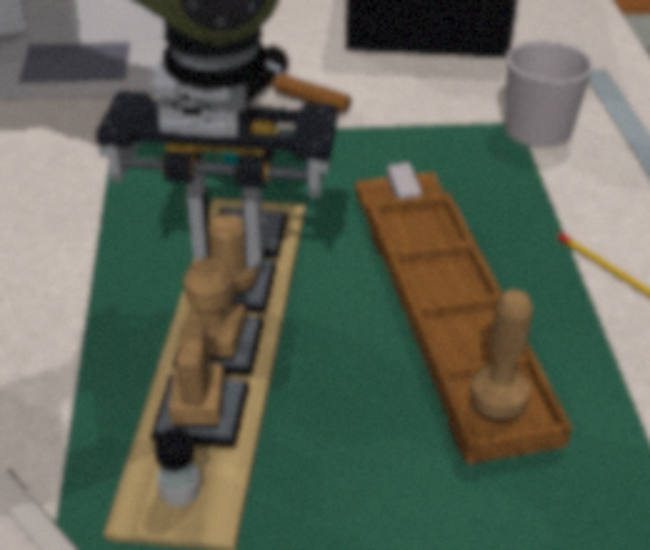

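The slender stands upright at (502,390) in the rightmost compartment, and the stout is gripped (31.6 mm). I'll lift the stout and carry it over.

Call:
{"api": "send_rows", "payload": {
  "rows": [
    {"dx": 0,"dy": 0,"dz": -10,"roll": 0,"jaw": 1},
    {"dx": 0,"dy": 0,"dz": -16,"roll": 0,"jaw": 1},
    {"dx": 0,"dy": 0,"dz": -16,"roll": 0,"jaw": 1},
    {"dx": 0,"dy": 0,"dz": -16,"roll": 0,"jaw": 1},
    {"dx": 0,"dy": 0,"dz": -16,"roll": 0,"jaw": 1},
    {"dx": 0,"dy": 0,"dz": -10,"roll": 0,"jaw": 1},
    {"dx": 0,"dy": 0,"dz": 0,"roll": -5,"jaw": 1},
    {"dx": 0,"dy": 0,"dz": 0,"roll": -5,"jaw": 1},
    {"dx": 0,"dy": 0,"dz": 0,"roll": -5,"jaw": 1},
    {"dx": 0,"dy": 0,"dz": 0,"roll": -3.4,"jaw": 1},
    {"dx": 0,"dy": 0,"dz": 0,"roll": 0,"jaw": 1}
  ]
}}

```text
time_s: 13.83
ee_pos: [0.4587, 0.1217, 0.1247]
eef_rot: [-3.141, 0.0, 1.712]
force: [0.1, -0.5, -0.5]
grip_width: 0.0315
grip_force: 20.0
```

```bash
python3 go.py .6516 .0349 .12 97.9
```

```text
now [-113.1  178.8    4.7] after turn [-112.5  179.1    4.7] roll 0.19 t 13.8333
```

Call:
{"api": "send_rows", "payload": {
  "rows": [
    {"dx": -6,"dy": 9,"dz": 0,"roll": 0,"jaw": 1},
    {"dx": -13,"dy": 21,"dz": 0,"roll": 0,"jaw": 1},
    {"dx": -13,"dy": 21,"dz": 0,"roll": 0,"jaw": 1},
    {"dx": -13,"dy": 21,"dz": 0,"roll": 0,"jaw": 1},
    {"dx": -13,"dy": 21,"dz": 0,"roll": 0,"jaw": 1},
    {"dx": -13,"dy": 21,"dz": 0,"roll": 0,"jaw": 1},
    {"dx": -13,"dy": 21,"dz": 0,"roll": 0,"jaw": 1},
    {"dx": -13,"dy": 21,"dz": 0,"roll": 0,"jaw": 1},
    {"dx": -10,"dy": 14,"dz": 0,"roll": 0,"jaw": 1},
    {"dx": -5.5,"dy": 9,"dz": 0,"roll": 0,"jaw": 1},
    {"dx": 0,"dy": 0,"dz": 0,"roll": 0,"jaw": 1},
    {"dx": 0,"dy": 0,"dz": 0,"roll": 0,"jaw": 1}
  ]
}}

```text
time_s: 14.83
ee_pos: [0.6516, 0.0345, 0.1238]
eef_rot: [-3.141, -0.0, 1.707]
force: [0.1, 0.9, -1.4]
grip_width: 0.0321
grip_force: 20.0
```

```bash
python3 go.py .6516 .0349 .0405 97.9
```

```text
now [ 0.4  0.  83.3] after turn [ 0.4  0.  83.3] roll -0.09 t 14.8333
```

Call:
{"api": "send_rows", "payload": {
  "rows": [
    {"dx": 0,"dy": 0,"dz": 8,"roll": 0,"jaw": 1},
    {"dx": 0,"dy": 0,"dz": 14,"roll": 0,"jaw": 1},
    {"dx": 0,"dy": 0,"dz": 14,"roll": 0,"jaw": 1},
    {"dx": 0,"dy": 0,"dz": 14,"roll": 0,"jaw": 1},
    {"dx": 0,"dy": 0,"dz": 14,"roll": 0,"jaw": 1},
    {"dx": 0,"dy": 0,"dz": 8,"roll": 0,"jaw": 1},
    {"dx": 0,"dy": 0,"dz": 4,"roll": 0,"jaw": 1},
    {"dx": 0,"dy": 0,"dz": 2,"roll": 0,"jaw": 1},
    {"dx": 0,"dy": 0,"dz": 2,"roll": 0,"jaw": 1},
    {"dx": 0,"dy": 0,"dz": 1,"roll": 0,"jaw": 1},
    {"dx": 0,"dy": 0,"dz": 0,"roll": 0,"jaw": 1}
  ]
}}

```text
time_s: 15.75
ee_pos: [0.6518, 0.0349, 0.0438]
eef_rot: [3.141, 0.0, 1.709]
force: [-0.0, -0.3, -0.8]
grip_width: 0.0314
grip_force: 20.0
```

Call:
{"api": "send_rows", "payload": {
  "rows": [
    {"dx": 0,"dy": 0,"dz": 1,"roll": 0,"jaw": 1},
    {"dx": 0,"dy": 0,"dz": 1,"roll": 0,"jaw": 1},
    {"dx": 0,"dy": 0,"dz": 0.7,"roll": 0,"jaw": 1},
    {"dx": 0,"dy": 0,"dz": 0.5,"roll": 0,"jaw": 1},
    {"dx": 0,"dy": 0,"dz": 0,"roll": 0,"jaw": 1}
  ]
}}

```text
time_s: 16.17
ee_pos: [0.6517, 0.035, 0.0405]
eef_rot: [3.141, 0.0, 1.709]
force: [-0.8, -0.0, 0.7]
grip_width: 0.0314
grip_force: 20.0
```

The sole just touches. I'll press a hair more, release and rise.

Call:
{"api": "send_rows", "payload": {
  "rows": [
    {"dx": 0,"dy": 0,"dz": 0.3,"roll": 0,"jaw": 1},
    {"dx": 0,"dy": 0,"dz": 0,"roll": 0,"jaw": 0.3},
    {"dx": 0,"dy": 0,"dz": 0,"roll": 0,"jaw": 0.1},
    {"dx": 0,"dy": 0,"dz": 0,"roll": 0,"jaw": -0.3},
    {"dx": 0,"dy": 0,"dz": 0,"roll": 0,"jaw": -1},
    {"dx": 0,"dy": 0,"dz": 0,"roll": 0,"jaw": -1},
    {"dx": 0,"dy": 0,"dz": 0,"roll": 0,"jaw": -1},
    {"dx": 0,"dy": 0,"dz": -10,"roll": 0,"jaw": -1},
    {"dx": 0,"dy": 0,"dz": -25,"roll": 0,"jaw": -1},
    {"dx": 0,"dy": 0,"dz": -25,"roll": 0,"jaw": -1},
    {"dx": 0,"dy": 0,"dz": -25,"roll": 0,"jaw": -1},
    {"dx": 0,"dy": 0,"dz": -10,"roll": 0,"jaw": -1}
  ]
}}

```text
time_s: 17.17
ee_pos: [0.6528, 0.035, 0.1395]
eef_rot: [3.136, 0.001, 1.709]
force: [-0.0, -0.0, 1.9]
grip_width: 0.0933
grip_force: 0.0
```

Call:
{"api": "send_rows", "payload": {
  "rows": [
    {"dx": 0,"dy": 0,"dz": 0,"roll": 6,"jaw": -1},
    {"dx": 0,"dy": 0,"dz": 0,"roll": 6,"jaw": -1},
    {"dx": 0,"dy": 0,"dz": 0,"roll": 6.4,"jaw": -1},
    {"dx": 0,"dy": 0,"dz": 0,"roll": 0,"jaw": -1}
  ]
}}

```text
time_s: 17.5
ee_pos: [0.6515, 0.0349, 0.1348]
eef_rot: [-3.141, 0.0, 1.383]
force: [0.1, -0.2, 0.6]
grip_width: 0.0943
grip_force: 0.0
```

```bash
python3 go.py .4448 .0461 .058 79.5
```

```text
now [ -27.7 -205.1   76.8] after turn [ -26.7 -205.3   76.8] roll -0.28 t 17.5
```

Call:
{"api": "send_rows", "payload": {
  "rows": [
    {"dx": -3,"dy": -23,"dz": 0,"roll": 0,"jaw": -1},
    {"dx": -3,"dy": -23,"dz": 0,"roll": 0,"jaw": -1},
    {"dx": -3,"dy": -23,"dz": 0,"roll": 0,"jaw": -1},
    {"dx": -3,"dy": -23,"dz": 0,"roll": 0,"jaw": -1},
    {"dx": -3,"dy": -23,"dz": 0,"roll": 0,"jaw": -1},
    {"dx": -3,"dy": -23,"dz": 0,"roll": 0,"jaw": -1},
    {"dx": -3,"dy": -23,"dz": 0,"roll": 0,"jaw": -1},
    {"dx": -3,"dy": -23,"dz": 0,"roll": 0,"jaw": -1},
    {"dx": -2.7,"dy": -13,"dz": 0,"roll": 0,"jaw": -1},
    {"dx": 0,"dy": -8,"dz": 0,"roll": 0,"jaw": -1},
    {"dx": 0,"dy": 0,"dz": 0,"roll": 0,"jaw": -1},
    {"dx": 0,"dy": 0,"dz": 0,"roll": 0,"jaw": -1}
  ]
}}

```text
time_s: 18.5
ee_pos: [0.4457, 0.046, 0.1352]
eef_rot: [3.141, -0.0, 1.39]
force: [0.2, 0.3, -0.7]
grip_width: 0.0938
grip_force: 0.0
```

```bash
python3 go.py .4448 .0461 .058 79.5
```

```text
now [-0.1 -0.9 77.2] after turn [-0.1 -0.9 77.2] roll 0.13 t 18.5
```

Call:
{"api": "send_rows", "payload": {
  "rows": [
    {"dx": 0,"dy": -1,"dz": 10,"roll": 0,"jaw": -1},
    {"dx": 0,"dy": 0,"dz": 18,"roll": 0,"jaw": -1},
    {"dx": 0,"dy": 0,"dz": 18,"roll": 0,"jaw": -1},
    {"dx": 0,"dy": 0,"dz": 18,"roll": 0,"jaw": -1},
    {"dx": 0,"dy": 0,"dz": 9,"roll": 0,"jaw": -1},
    {"dx": 0,"dy": 0,"dz": 4,"roll": 0,"jaw": -1},
    {"dx": 0,"dy": 0,"dz": 0,"roll": 0,"jaw": -1},
    {"dx": 0,"dy": 0,"dz": 0,"roll": 0,"jaw": -1}
  ]
}}

```text
time_s: 19.17
ee_pos: [0.4447, 0.0461, 0.0583]
eef_rot: [3.141, -0.0, 1.388]
force: [0.2, -0.3, -0.1]
grip_width: 0.094
grip_force: 0.0
```

Call:
{"api": "send_rows", "payload": {
  "rows": [
    {"dx": 0,"dy": 0,"dz": 0,"roll": 0,"jaw": -0.4},
    {"dx": 0,"dy": 0,"dz": 0,"roll": 0,"jaw": -0.2},
    {"dx": 0,"dy": 0,"dz": 0,"roll": 0,"jaw": 0},
    {"dx": 0,"dy": 0,"dz": 0,"roll": 0,"jaw": 0.15},
    {"dx": 0,"dy": 0,"dz": 0,"roll": 0,"jaw": 0.25},
    {"dx": 0,"dy": 0,"dz": 0,"roll": 0,"jaw": 0.4},
    {"dx": 0,"dy": 0,"dz": 0,"roll": 0,"jaw": 0.6},
    {"dx": 0,"dy": 0,"dz": 0,"roll": 0,"jaw": 1},
    {"dx": 0,"dy": 0,"dz": 0,"roll": 0,"jaw": 1},
    {"dx": 0,"dy": 0,"dz": 0,"roll": 0,"jaw": 1},
    {"dx": 0,"dy": 0,"dz": 0,"roll": 0,"jaw": 1}
  ],
  "force": 20
}}

```text
time_s: 20.08
ee_pos: [0.4443, 0.0461, 0.0579]
eef_rot: [3.142, -0.0, 1.388]
force: [0.7, 0.0, 0.0]
grip_width: 0.0373
grip_force: 20.0
```

```bash
python3 - <<'E'
from h import *
c=cam("side"); f=c["frame"]
cv2.imwrite("pics/s4.png",cv2.resize(f[100:320,140:400][:,:,::-1],None,fx=2.5,fy=2.5))
E
python3 go.py .4448 .0461 .058 79.5
```

```text
now [ 0.   0.6 -0.1] after turn [ 0.   0.6 -0.1] roll 0.03 t 20.1333
```

View pics/s4.png

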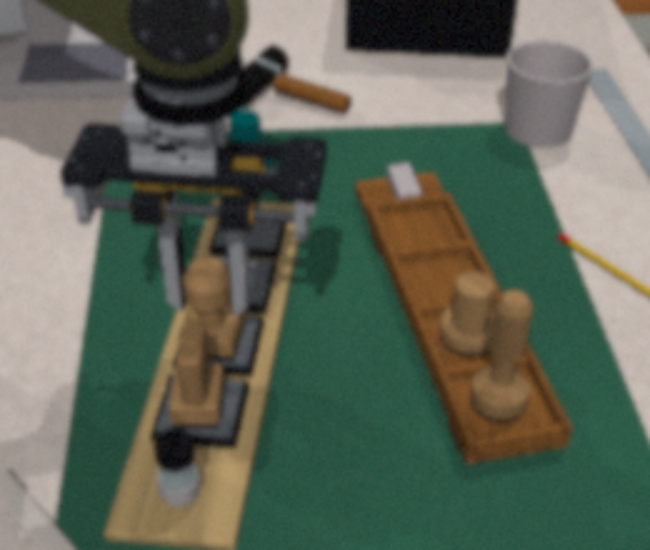

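The stout stands at (468,325), the slender is undisturbed, and the mushroom is gripped (37.3 mm).

Call:
{"api": "send_rows", "payload": {
  "rows": [
    {"dx": 0,"dy": 0,"dz": -10,"roll": 0,"jaw": 1},
    {"dx": 0,"dy": 0,"dz": -16,"roll": 0,"jaw": 1},
    {"dx": 0,"dy": 0,"dz": -16,"roll": 0,"jaw": 1},
    {"dx": 0,"dy": 0,"dz": -16,"roll": 0,"jaw": 1},
    {"dx": 0,"dy": 0,"dz": -16,"roll": 0,"jaw": 1},
    {"dx": 0,"dy": 0,"dz": -6,"roll": 0,"jaw": 1},
    {"dx": 0,"dy": 0,"dz": 0,"roll": -5,"jaw": 1},
    {"dx": 0,"dy": 0,"dz": 0,"roll": -5,"jaw": 1},
    {"dx": 0,"dy": 0,"dz": 0,"roll": -5,"jaw": 1},
    {"dx": 0,"dy": 0,"dz": 0,"roll": -3.4,"jaw": 1},
    {"dx": 0,"dy": 0,"dz": 0,"roll": 0,"jaw": 1}
  ]
}}

```text
time_s: 21.05
ee_pos: [0.444, 0.0461, 0.1379]
eef_rot: [-3.141, -0.0, 1.712]
force: [-0.2, 0.7, -0.3]
grip_width: 0.0375
grip_force: 20.0
```

```bash
python3 go.py .6414 .1082 .058 97.9
```

```text
now [ 33.7 204.2  79.9] after turn [ 34.3 204.   79.9] roll 0.19 t 21.05
```

Call:
{"api": "send_rows", "payload": {
  "rows": [
    {"dx": 3,"dy": 10,"dz": 0,"roll": 0,"jaw": 1},
    {"dx": 4,"dy": 23,"dz": 0,"roll": 0,"jaw": 1},
    {"dx": 4,"dy": 23,"dz": 0,"roll": 0,"jaw": 1},
    {"dx": 4,"dy": 23,"dz": 0,"roll": 0,"jaw": 1},
    {"dx": 4,"dy": 23,"dz": 0,"roll": 0,"jaw": 1},
    {"dx": 4,"dy": 23,"dz": 0,"roll": 0,"jaw": 1},
    {"dx": 4,"dy": 23,"dz": 0,"roll": 0,"jaw": 1},
    {"dx": 4,"dy": 23,"dz": 0,"roll": 0,"jaw": 1},
    {"dx": 3,"dy": 23,"dz": 0,"roll": 0,"jaw": 1},
    {"dx": 0,"dy": 10,"dz": 0,"roll": 0,"jaw": 1},
    {"dx": 0,"dy": 0,"dz": 0,"roll": 0,"jaw": 1},
    {"dx": 0,"dy": 0,"dz": 0,"roll": 0,"jaw": 1}
  ]
}}

```text
time_s: 22.05
ee_pos: [0.6411, 0.1079, 0.1372]
eef_rot: [-3.14, -0.0, 1.708]
force: [-1.2, 1.3, -1.9]
grip_width: 0.0375
grip_force: 20.0
```

```bash
python3 go.py .6414 .1082 .058 97.9
```

```text
now [ 0.3  0.3 79.2] after turn [ 0.3  0.3 79.2] roll -0.05 t 22.05
```

Call:
{"api": "send_rows", "payload": {
  "rows": [
    {"dx": 0,"dy": 0,"dz": 8,"roll": 0,"jaw": 1},
    {"dx": 0,"dy": 0,"dz": 14,"roll": 0,"jaw": 1},
    {"dx": 0,"dy": 0,"dz": 14,"roll": 0,"jaw": 1},
    {"dx": 0,"dy": 0,"dz": 14,"roll": 0,"jaw": 1},
    {"dx": 0,"dy": 0,"dz": 12,"roll": 0,"jaw": 1},
    {"dx": 0,"dy": 0,"dz": 8,"roll": 0,"jaw": 1},
    {"dx": 0,"dy": 0,"dz": 4,"roll": 0,"jaw": 1},
    {"dx": 0,"dy": 0,"dz": 2,"roll": 0,"jaw": 1},
    {"dx": 0,"dy": 0,"dz": 1,"roll": 0,"jaw": 1},
    {"dx": 0,"dy": 0,"dz": 0.5,"roll": 0,"jaw": 1},
    {"dx": 0,"dy": 0,"dz": 0,"roll": 0,"jaw": 1}
  ]
}}

```text
time_s: 22.97
ee_pos: [0.6418, 0.108, 0.061]
eef_rot: [3.141, 0.0, 1.709]
force: [0.6, -0.0, -2.2]
grip_width: 0.037
grip_force: 20.0
```

Call:
{"api": "send_rows", "payload": {
  "rows": [
    {"dx": 0,"dy": 0,"dz": 1,"roll": 0,"jaw": 1},
    {"dx": 0,"dy": 0,"dz": 1,"roll": 0,"jaw": 1},
    {"dx": 0,"dy": 0,"dz": 0.7,"roll": 0,"jaw": 1},
    {"dx": 0,"dy": 0,"dz": 0.5,"roll": 0,"jaw": 1},
    {"dx": 0,"dy": 0,"dz": 0,"roll": 0,"jaw": 1}
  ]
}}

```text
time_s: 23.38
ee_pos: [0.6418, 0.108, 0.0579]
eef_rot: [3.141, 0.0, 1.709]
force: [-1.6, 0.2, 5.1]
grip_width: 0.0375
grip_force: 20.0
```

Contact at 5 N. Release, rise, and turn to the bar's angle.

Call:
{"api": "send_rows", "payload": {
  "rows": [
    {"dx": 0,"dy": 0,"dz": 0,"roll": 0,"jaw": 0.2},
    {"dx": 0,"dy": 0,"dz": 0,"roll": 0,"jaw": 0},
    {"dx": 0,"dy": 0,"dz": 0,"roll": 0,"jaw": -0.4},
    {"dx": 0,"dy": 0,"dz": 0,"roll": 0,"jaw": -1},
    {"dx": 0,"dy": 0,"dz": 0,"roll": 0,"jaw": -1},
    {"dx": 0,"dy": 0,"dz": 0,"roll": 0,"jaw": -1},
    {"dx": 0,"dy": 0,"dz": -10,"roll": 0,"jaw": -1},
    {"dx": 0,"dy": 0,"dz": -25,"roll": 0,"jaw": -1},
    {"dx": 0,"dy": 0,"dz": -25,"roll": 0,"jaw": -1},
    {"dx": 0,"dy": 0,"dz": -15,"roll": 0,"jaw": -1},
    {"dx": 0,"dy": 0,"dz": -5,"roll": 0,"jaw": -1},
    {"dx": 0,"dy": 0,"dz": 0,"roll": 0,"jaw": -1}
  ]
}}

```text
time_s: 24.38
ee_pos: [0.6421, 0.108, 0.139]
eef_rot: [3.139, 0.0, 1.709]
force: [-0.2, -0.2, -0.2]
grip_width: 0.0937
grip_force: 0.0
```

Call:
{"api": "send_rows", "payload": {
  "rows": [
    {"dx": 0,"dy": 0,"dz": 0,"roll": 5,"jaw": -1},
    {"dx": 0,"dy": 0,"dz": 0,"roll": 5.4,"jaw": -1},
    {"dx": 0,"dy": 0,"dz": 0,"roll": 0,"jaw": -1}
  ]
}}

```text
time_s: 24.63
ee_pos: [0.6411, 0.1079, 0.1358]
eef_rot: [-3.14, 0.0, 1.523]
force: [-0.0, 0.7, 0.2]
grip_width: 0.0944
grip_force: 0.0
```

```bash
python3 go.py .4327 -.0246 .047 87.5
```

```text
now [-142.2 -201.8   88.8] after turn [-141.4 -202.4   88.8] roll -0.23 t 24.6333
```

Call:
{"api": "send_rows", "payload": {
  "rows": [
    {"dx": -16,"dy": -23,"dz": 0,"roll": 0,"jaw": -1},
    {"dx": -16,"dy": -23,"dz": 0,"roll": 0,"jaw": -1},
    {"dx": -16,"dy": -23,"dz": 0,"roll": 0,"jaw": -1},
    {"dx": -16,"dy": -23,"dz": 0,"roll": 0,"jaw": -1},
    {"dx": -16,"dy": -23,"dz": 0,"roll": 0,"jaw": -1},
    {"dx": -16,"dy": -23,"dz": 0,"roll": 0,"jaw": -1},
    {"dx": -16,"dy": -23,"dz": 0,"roll": 0,"jaw": -1},
    {"dx": -16,"dy": -23,"dz": 0,"roll": 0,"jaw": -1},
    {"dx": -10,"dy": -12,"dz": 0,"roll": 0,"jaw": -1},
    {"dx": -3.5,"dy": -6.4,"dz": 0,"roll": 0,"jaw": -1},
    {"dx": 0,"dy": 0,"dz": 0,"roll": 0,"jaw": -1},
    {"dx": 0,"dy": 0,"dz": 0,"roll": 0,"jaw": -1}
  ]
}}

```text
time_s: 25.63
ee_pos: [0.4337, -0.0245, 0.1372]
eef_rot: [3.141, -0.0, 1.529]
force: [-0.2, 0.4, -0.4]
grip_width: 0.0936
grip_force: 0.0
```

```bash
python3 go.py .4327 -.0246 .047 87.5
```

```text
now [-0.1 -1.  90.2] after turn [-0.1 -1.  90.2] roll 0.09 t 25.6333
```

Call:
{"api": "send_rows", "payload": {
  "rows": [
    {"dx": 0,"dy": -1,"dz": 10,"roll": 0,"jaw": -1},
    {"dx": 0,"dy": 0,"dz": 20,"roll": 0,"jaw": -1},
    {"dx": 0,"dy": 0,"dz": 20,"roll": 0,"jaw": -1},
    {"dx": 0,"dy": 0,"dz": 20,"roll": 0,"jaw": -1},
    {"dx": 0,"dy": 0,"dz": 15,"roll": 0,"jaw": -1},
    {"dx": 0,"dy": 0,"dz": 5,"roll": 0,"jaw": -1},
    {"dx": 0,"dy": 0,"dz": 0,"roll": 0,"jaw": -1},
    {"dx": 0,"dy": 0,"dz": 0,"roll": 0,"jaw": -1}
  ]
}}

```text
time_s: 26.3
ee_pos: [0.4326, -0.0244, 0.0473]
eef_rot: [-3.141, -0.0, 1.528]
force: [-0.1, 0.1, 0.3]
grip_width: 0.094
grip_force: 0.0
```

Call:
{"api": "send_rows", "payload": {
  "rows": [
    {"dx": 0,"dy": 0,"dz": 0,"roll": 0,"jaw": -0.4},
    {"dx": 0,"dy": 0,"dz": 0,"roll": 0,"jaw": 0},
    {"dx": 0,"dy": 0,"dz": 0,"roll": 0,"jaw": 0.2},
    {"dx": 0,"dy": 0,"dz": 0,"roll": 0,"jaw": 0.4},
    {"dx": 0,"dy": 0,"dz": 0,"roll": 0,"jaw": 0.5},
    {"dx": 0,"dy": 0,"dz": 0,"roll": 0,"jaw": 0.6},
    {"dx": 0,"dy": 0,"dz": 0,"roll": 0,"jaw": 0.7},
    {"dx": 0,"dy": 0,"dz": 0,"roll": 0,"jaw": 1},
    {"dx": 0,"dy": 0,"dz": 0,"roll": 0,"jaw": 1},
    {"dx": 0,"dy": 0,"dz": 0,"roll": 0,"jaw": 1},
    {"dx": 0,"dy": 0,"dz": 0,"roll": 0,"jaw": 1}
  ],
  "force": 20
}}

```text
time_s: 27.22
ee_pos: [0.4323, -0.0247, 0.0473]
eef_rot: [-3.142, -0.0, 1.528]
force: [0.7, -1.0, 0.0]
grip_width: 0.0239
grip_force: 0.0
```

```bash
python3 - <<'E'
from h import *
c=cam("side"); f=c["frame"]
cv2.imwrite("pics/s5.png",cv2.resize(f[100:320,140:400][:,:,::-1],None,fx=2.5,fy=2.5))
E
python3 go.py .4327 -.0246 .047 87.5
```

```text
now [0.1 0.4 0.2] after turn [0.1 0.4 0.2] roll 0.03 t 27.2667
```

View pics/s5.png

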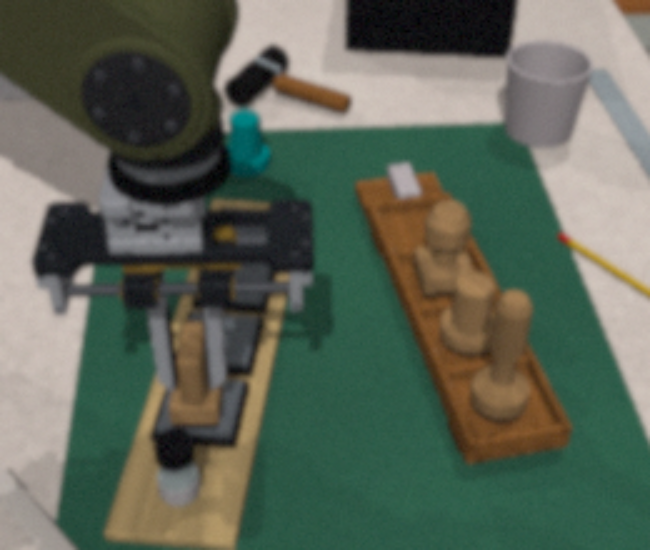

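The mushroom stands in the third compartment at (445,245). The fingers are still closing on the bar (24 mm), so I'll wait.

Call:
{"api": "send_rows", "payload": {
  "rows": [
    {"dx": 0,"dy": 0,"dz": 0,"roll": 0,"jaw": 1},
    {"dx": 0,"dy": 0,"dz": 0,"roll": 0,"jaw": 1},
    {"dx": 0,"dy": 0,"dz": 0,"roll": 0,"jaw": 1},
    {"dx": 0,"dy": 0,"dz": 0,"roll": 0,"jaw": 1},
    {"dx": 0,"dy": 0,"dz": 0,"roll": 0,"jaw": 1}
  ]
}}

```text
time_s: 27.68
ee_pos: [0.4323, -0.0246, 0.0472]
eef_rot: [3.142, -0.0, 1.528]
force: [0.9, -0.8, -0.9]
grip_width: 0.0175
grip_force: 19.9
```

Call:
{"api": "send_rows", "payload": {
  "rows": [
    {"dx": 0,"dy": 0,"dz": -10,"roll": 0,"jaw": 1},
    {"dx": 0,"dy": 0,"dz": -16,"roll": 0,"jaw": 1},
    {"dx": 0,"dy": 0,"dz": -16,"roll": 0,"jaw": 1},
    {"dx": 0,"dy": 0,"dz": -16,"roll": 0,"jaw": 1},
    {"dx": 0,"dy": 0,"dz": -16,"roll": 0,"jaw": 1},
    {"dx": 0,"dy": 0,"dz": -16,"roll": 0,"jaw": 1},
    {"dx": 0,"dy": 0,"dz": -6,"roll": 0,"jaw": 1},
    {"dx": 0,"dy": 0,"dz": 0,"roll": -5,"jaw": 1},
    {"dx": 0,"dy": 0,"dz": 0,"roll": -5.4,"jaw": 1},
    {"dx": 0,"dy": 0,"dz": 0,"roll": 0,"jaw": 1},
    {"dx": 0,"dy": 0,"dz": 0,"roll": 0,"jaw": 1}
  ]
}}

```text
time_s: 28.6
ee_pos: [0.4321, -0.0246, 0.1431]
eef_rot: [-3.141, -0.0, 1.706]
force: [0.0, 0.0, -1.3]
grip_width: 0.0179
grip_force: 19.9
```

```bash
python3 go.py .6312 .1815 .0475 97.9
```

```text
now [177.3 225.2  95.6] after turn [176.8 225.6  95.6] roll -0.13 t 28.6
```

Call:
{"api": "send_rows", "payload": {
  "rows": [
    {"dx": 9,"dy": 11,"dz": 0,"roll": 0,"jaw": 1},
    {"dx": 18,"dy": 23,"dz": 0,"roll": 0,"jaw": 1},
    {"dx": 18,"dy": 23,"dz": 0,"roll": 0,"jaw": 1},
    {"dx": 18,"dy": 23,"dz": 0,"roll": 0,"jaw": 1},
    {"dx": 18,"dy": 23,"dz": 0,"roll": 0,"jaw": 1},
    {"dx": 18,"dy": 23,"dz": 0,"roll": 0,"jaw": 1},
    {"dx": 18,"dy": 23,"dz": 0,"roll": 0,"jaw": 1},
    {"dx": 18,"dy": 23,"dz": 0,"roll": 0,"jaw": 1},
    {"dx": 18,"dy": 23,"dz": 0,"roll": 0,"jaw": 1},
    {"dx": 15,"dy": 19,"dz": 0,"roll": 0,"jaw": 1},
    {"dx": 9,"dy": 11.4,"dz": 0,"roll": 0,"jaw": 1},
    {"dx": 0,"dy": 0,"dz": 0,"roll": 0,"jaw": 1}
  ]
}}

```text
time_s: 29.6
ee_pos: [0.6319, 0.1837, 0.142]
eef_rot: [-3.141, -0.0, 1.707]
force: [-1.3, 0.2, -0.8]
grip_width: 0.0177
grip_force: 19.9
```

```bash
python3 go.py .6312 .1815 .0475 97.9
```

```text
now [-2.1 -0.9 94.5] after turn [-2.  -0.9 94.5] roll -0.07 t 29.6
```

Call:
{"api": "send_rows", "payload": {
  "rows": [
    {"dx": 0,"dy": 0,"dz": 8,"roll": 0,"jaw": 1},
    {"dx": 0,"dy": 0,"dz": 14,"roll": 0,"jaw": 1},
    {"dx": 0,"dy": 0,"dz": 14,"roll": 0,"jaw": 1},
    {"dx": 0,"dy": 0,"dz": 14,"roll": 0,"jaw": 1},
    {"dx": 0,"dy": 0,"dz": 12,"roll": 0,"jaw": 1},
    {"dx": 0,"dy": 0,"dz": 12,"roll": 0,"jaw": 1},
    {"dx": 0,"dy": 0,"dz": 8,"roll": 0,"jaw": 1},
    {"dx": 0,"dy": 0,"dz": 5,"roll": 0,"jaw": 1},
    {"dx": 0,"dy": 0,"dz": 3,"roll": 0,"jaw": 1},
    {"dx": 0,"dy": 0,"dz": 1,"roll": 0,"jaw": 1},
    {"dx": 0,"dy": 0,"dz": 0,"roll": 0,"jaw": 1}
  ]
}}

```text
time_s: 30.52
ee_pos: [0.6312, 0.1818, 0.0525]
eef_rot: [3.141, -0.0, 1.709]
force: [-0.1, 0.2, -1.5]
grip_width: 0.018
grip_force: 19.9
```

Call:
{"api": "send_rows", "payload": {
  "rows": [
    {"dx": 0,"dy": 0,"dz": 1,"roll": 0,"jaw": 1},
    {"dx": 0,"dy": 0,"dz": 1,"roll": 0,"jaw": 1},
    {"dx": 0,"dy": 0,"dz": 1,"roll": 0,"jaw": 1},
    {"dx": 0,"dy": 0,"dz": 1,"roll": 0,"jaw": 1},
    {"dx": 0,"dy": 0,"dz": 0.7,"roll": 0,"jaw": 1},
    {"dx": 0,"dy": 0,"dz": 0.5,"roll": 0,"jaw": 1},
    {"dx": 0,"dy": 0,"dz": 0,"roll": 0,"jaw": 1}
  ]
}}

```text
time_s: 31.1
ee_pos: [0.6311, 0.1818, 0.0473]
eef_rot: [3.141, 0.0, 1.709]
force: [-1.2, -0.7, 2.2]
grip_width: 0.0178
grip_force: 20.0
```

Contact. Release, rise, and back off toward the robot for a clear view.

Call:
{"api": "send_rows", "payload": {
  "rows": [
    {"dx": 0,"dy": 0,"dz": 0.3,"roll": 0,"jaw": 1},
    {"dx": 0,"dy": 0,"dz": 0,"roll": 0,"jaw": 0.5},
    {"dx": 0,"dy": 0,"dz": 0,"roll": 0,"jaw": 0.2},
    {"dx": 0,"dy": 0,"dz": 0,"roll": 0,"jaw": -0.2},
    {"dx": 0,"dy": 0,"dz": 0,"roll": 0,"jaw": -1},
    {"dx": 0,"dy": 0,"dz": 0,"roll": 0,"jaw": -1},
    {"dx": 0,"dy": 0,"dz": 0,"roll": 0,"jaw": -1},
    {"dx": 0,"dy": 0,"dz": 0,"roll": 0,"jaw": -1},
    {"dx": 0,"dy": 0,"dz": -10,"roll": 0,"jaw": -1},
    {"dx": 0,"dy": 0,"dz": -25,"roll": 0,"jaw": -1},
    {"dx": 0,"dy": 0,"dz": -25,"roll": 0,"jaw": -1},
    {"dx": 0,"dy": 0,"dz": -25,"roll": 0,"jaw": -1}
  ]
}}

```text
time_s: 32.1
ee_pos: [0.631, 0.1817, 0.1336]
eef_rot: [3.141, -0.0, 1.709]
force: [-0.0, 0.3, 0.6]
grip_width: 0.0866
grip_force: 0.0
```

Call:
{"api": "send_rows", "payload": {
  "rows": [
    {"dx": 0,"dy": 0,"dz": -15,"roll": 0,"jaw": -1},
    {"dx": 0,"dy": -25,"dz": 0,"roll": 0,"jaw": -1},
    {"dx": 0,"dy": -25,"dz": 0,"roll": 0,"jaw": -1},
    {"dx": 0,"dy": -25,"dz": 0,"roll": 0,"jaw": -1},
    {"dx": 0,"dy": -25,"dz": 0,"roll": 0,"jaw": -1},
    {"dx": 0,"dy": -25,"dz": 0,"roll": 0,"jaw": -1},
    {"dx": 0,"dy": -25,"dz": 0,"roll": 0,"jaw": -1},
    {"dx": 0,"dy": -25,"dz": 0,"roll": 0,"jaw": -1},
    {"dx": 0,"dy": -15,"dz": 0,"roll": 0,"jaw": -1},
    {"dx": 0,"dy": 0,"dz": 0,"roll": 0,"jaw": -1},
    {"dx": 0,"dy": 0,"dz": 0,"roll": 0,"jaw": -1},
    {"dx": 0,"dy": 0,"dz": 0,"roll": 0,"jaw": -1}
  ]
}}

```text
time_s: 33.1
ee_pos: [0.4439, 0.1557, 0.1474]
eef_rot: [3.14, -0.0, 1.709]
force: [-0.1, -0.9, 0.2]
grip_width: 0.0938
grip_force: 0.0
```

```bash
python3 - <<'E'
from h import *
c=cam("top"); f=c["frame"]; X=c["xyz"]
a=cv2.resize(f[120:310,165:390][:,:,::-1],None,fx=2.2,fy=2.2)
cv2.imwrite("pics/end_top.png",a)
c2=cam("side"); cv2.imwrite("pics/end_side.png",cv2.resize(c2["frame"][100:320,140:400][:,:,::-1],None,fx=2.5,fy=2.5))
s=X[130:215,185:360]; m=((s[...,2]>.045)&(s[...,2]<.14)).astype(np.uint8); n,l,st,ce=cv2.connectedComponentsWithStats(m)
a=0.1382; C=np.array([.6465,.0716])
for i in range(1,n):
    if st[i,4]<30: continue
    p=s[l==i]; z=np.percentile(p[:,2],95); q=p[p[:,2]>z-.012].mean(0)[:2]-C
    print("top",z.round(4),"rack x,y",(1000*np.array([q@[np.cos(a),np.sin(a)],q@[-np.sin(a),np.cos(a)]])).round(1))
o=get_obs(); print(o["ee_pos"],o["time_s"],o["force"])
E
```

```text
top 0.1274 rack x,y [  -2.1 -109.3]
top 0.0804 rack x,y [ -1.4 -36.2]
top 0.0975 rack x,y [-1.5 36.4]
top 0.0899 rack x,y [ -1.7 111.1]
[0.44369074 0.1556139  0.14681925] 33.2 [-0.04619017  0.09025277  0.4283304 ]
```

View pics/end_top.png

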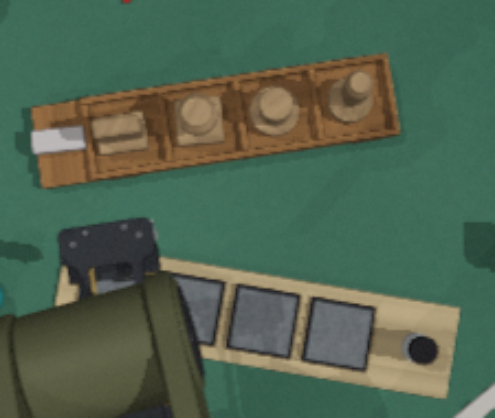

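View pics/end_side.png

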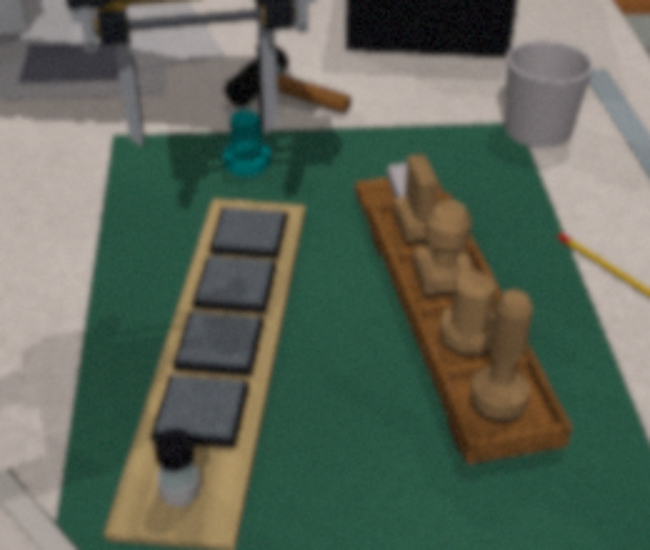

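All four stamps stand centred within 3 mm and at the right heights: bar, mushroom, stout, slender at (120,132), (198,118), (273,108) and (352,95) in the top crop. The robot is clear.

```bash
python3 -c "from station import *; print(hand_in())"
```

```text
the job is handed in; nothing more can be done
None
```

I moved all four stamps to the rack in mirrored order and handed the job in at about 33 s. The last images show each one upright and released, within 3 mm of its compartment centre; the hand-in call returned no verdict.

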